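# Pin the shutter-blade jig shut

### The arm

A 7-joint arm with a two-finger parallel gripper is mounted at the origin on the work surface. World frame = base frame: x ahead of the robot, y to its left, z up, the work surface at z = 0. Lengths are in m, angles in rad, forces in N, time in s.
With the tool pointing down it reaches from about 0.425 to 0.95 m from the base axis. Payload 16.7 kg.
Tool frame: the origin (TCP) lies between the finger pads; the fingertips stand ahead of it and the grasp point (between the pads) lies 3 mm ahead of it (robot.tip_reach is the z of the fingertips in the tool frame, in m); z points along the fingers, x is the direction in which the jaws open and shut, and the axes are right-handed (so a half turn about z gives the same grasp; the last joint's range is limited). The gripper opens to 94 mm and grips with 3 to 60 N. Pads are 16 mm wide; open, the fingers measure 119 mm over their backs; the gripper's body (75 mm by 177 mm) begins 78 mm behind the grasp point.
Start: joints at [-1.256, 0.426, 0.074, 1.606, -0.034, 1.111, -0.067], TCP at [0.302, 0.604, 0.191] pointing down, gripper open.
Joint ranges: [-2.85, 2.85], [-0.5, 2.14], [-1.23, 1.37], [0.21, 2.46], [-1.02, 4.16], [0.16, 2.05], [-2.73, 2.73]. Speed limits (rad/s): [1.89, 1.89, 2.39, 2.39, 3.01, 3.01, 3.01].

### API

Orientations are given as a unit quaternion [x, y, z, w].
In Python, from workcell import robot gives the robot as it stands. The module is installed in compiled form; this text tells all that it offers. Calls block until the motion is done:
- robot.move_to(position, orientation): joint-space move of the TCP to a pose.
- robot.movel(position, ori=None, speed=0.15): straight line of the TCP; ori=None keeps the orientation; speed is the mean speed in m/s.
- robot.set_joints(angles): joint-space move.
- robot.set_gripper(opening, f_grip=None): finger opening in m; f_grip is the grip in N (None keeps the last); returns when the fingers have stopped.
- robot.hold(seconds).
- robot.ik(position, orientation): joint angles nearest the present ones, or None.
- robot.sense(): the state.
- robot.read_camera(name): name is "side" or "top" or "wrist"; returns the picture (420x560x3 uint8, blue, green, red); there is no depth.
- robot.camera_params(name): a dict with "camera_matrix" (3x3 intrinsics, pixels), "world_to_cam" (4x4, takes a point from world to camera coordinates). Camera axes: x right, y down, z forward; pixel columns grow to the right and rows downward; lengths in m; the calibration is good to about 2 mm. A picture is of the moment at which its call begins: read the wrist's pose just before it. camera_params takes no time and is no camera call; for the wrist camera it gives the pose at the moment of the call.
A pose or a line that the arm cannot do raises robot.PlanningError and nothing moves.
- robot.finish_job(): hands the job in, once; it reports no verdict.
The state is a dict: "time": time; "q": joint angles; "joint_vel": joint speeds; "joint_torque": joint torques, N m; "tool_pos": TCP position; "ee_rot": TCP orientation; "ft_force": force on the tool from outside, world axes, zero at the start; "torque": the same for the moment, N m; "grip_width": finger opening in m.
Only numpy, scipy, OpenCV 4.12 (cv2) and the standard library are available. Lean on these libraries where they do the work, as an engineer would, in place of code of your own. Each camera call takes 0.05 s, during which the arm holds its last target.

### The job

Close up the clamshell jig that holds the shutter ring: first pull the jig's brass stop slide by its black knob all the way out to its stop, then swing the lid shut, then take the red-handled pin from its wooden stand and push it straight down through the lid, slide and base until its collar seats. The lid springs ajar when nothing presses it, so finish while still holding the pin pressed down with the lid fully shut; leave the loose parts around it where they are.

Things in the scene. Friction and masses are not known exactly. Their poses are not given: they have to be found in the camera images.
- jig: Clamshell jig fixed to the desk: dark steel base 120 x 100 x 24 mm (x, y, z) with a brass shutter ring lying on it. Origin: centre of its underside, on the desk; z up, +x towards the hinge, -x towards the slide's knob (front). The lid's hinge axis runs along y at x = +55 mm, z = 27 mm. The pin hole (vertical, 12.5 mm wide, right through the base) is at x = -30 mm, y = 0. It stands at various places and yaws
- jig_hole (a point): point on the axis of the base's pin hole, at the underside of the base (desk level)
- stop_slide (a joint): brass slide in a groove of the base, under the lid; 0 = pushed in, 0.028 m = out at its stop, moving along the jig's -x. A light spring pulls it in (up to 1.5 N) and a friction catch (3.2 N) holds it wherever it is left, so it takes about 3 to 5 N to pull out. Its 13 mm hole lines up with the base's hole only at the stop; further in, it blocks the pin
- slide_knob (a point): centre of the top of the slide's upright black knob: a cylinder 18 mm across and 30 mm tall, top 53.5 mm above the desk, free in front of the base (its axis is 80 mm from the jig's origin along the jig's -x with the slide in, 108 mm at the stop). The brass tongue below it is 18 mm wide, 16.5 to 23.5 mm above the desk
- lid (a joint): angle of the aluminium lid: 0 = fully shut, grows as it opens upward, starts about 1.0 to 1.3 rad. The stiff hinge stays where it is left, but two small sprung plungers in the base push the nearly shut lid up to about 0.05 rad ajar; about 5 N down at the pin hole shuts it fully
- lid_hinge (a point): centre of the lid's hinge axis, 27 mm above the desk. The lid is a plate 8 mm thick and 96 mm wide, reaching to 105 mm from the hinge axis; its underside lies in the plane of the axis, its top side 8 mm from it (35 mm above the desk when shut). Its 14 mm pin hole is 85 mm from the axis, on the middle line, over the base's hole when shut
- lid_edge (a point): middle of the lid's free edge, on its top (outer) side, 105 mm from the hinge axis
- index_pin: loose headed pin, 35 to 70 g, standing upright in its stand. Origin: tip of the shank, z up along the pin. Steel shank 10 mm across with a tapered tip, 31 mm long; steel collar 24 mm across from 31 to 36 mm; red cylindrical grip 16 mm across from 36 to 66 mm (the top). Seated in the shut jig, the collar rests on the lid and the tip is 4 mm above the desk
- pin_tip (a point): the tip of the pin's shank (same point as the pin's origin)
- pin_stand: fixed wooden block 56 x 56 x 33 mm with a 14 mm hole in which the pin stands, collar on the block's top. Origin: centre of the underside. It is to the left or to the right of the jig
- self_timer: loose brass self-timer, upright drum 28 mm across and 30 mm tall; leave alone. Origin: centre of underside
- lens_hood: loose aluminium lens hood, 60 mm across and 30 mm tall; leave alone. Origin: centre of underside
- winding_knob: loose black winding knob, 26 mm across and 14 mm tall; leave alone. Origin: centre of underside
- blower_nozzle: loose steel nozzle, 20 mm across the foot and 40 mm tall; leave alone. Origin: centre of underside
- screwdriver: loose wooden-handled screwdriver, 150 mm long, lying; leave alone. Origin: near its middle

How it is judged:
On the way, in this order (a step that is already met when the one before it is completed fails the run):
1. the stop slide is pulled out to its stop (value of joint stop_slide above 0.0262 m), for 0.1 s.
2. the lid is swung shut (it may spring slightly ajar) (value of joint lid below 0.09 rad and value of joint stop_slide above 0.0255 m), for 0.1 s.
At the end, for the whole second after the job is handed in: Lid fully shut (under 0.02 rad), slide at its stop (within 2.5 mm), pin in the base hole (tip within 3 mm of its axis, under 6.5 mm above the underside; tilt under 0.12 rad), and the gripper still holds or presses the pin with over 2 N; without pressing, the lid springs ajar (value of joint lid below 0.02 rad and value of joint stop_slide above 0.0255 m and horizontal distance between pin_tip and jig_hole below 0.003 m and z of pin_tip in the frame of jig below 0.0065 m and angle between the z axis of index_pin and the z axis of jig, either way round below 0.12 rad and contact force between the fingers and index_pin above 2 N); the arm keeps its last pose, push and grip.
It fails at once if a loose bystander was moved by more than 30 mm (distance of any of self_timer, lens_hood, winding_knob, blower_nozzle, screwdriver from where it was at the start of the episode above 0.03 m).
It also fails if it takes over 72 s, if anything falls off the work surface, if the arm or the gripper's body presses on something with over 40 N, if the wrist force passes 120 N, or if a joint passes its speed limit or range.

## Working session

There is one attempt and no reset: what is moved stays moved. The work goes in short steps, each a Python script; the robot and the scene stay as the last script left them, time stands still between calls to the robot, and variables do not carry over. Pictures are saved under pics/ and viewed, and the job is handed in when it is done.

```bash
mkdir -p pics; ls; python3 - <<'E'
from workcell import robot
import cv2
s=robot.sense();print(s['time'],s['tool_pos'],s['ee_rot'],s['grip_width'],robot.tip_reach)
for n in("side","top","wrist"):
    p=robot.camera_params(n);print(n,p['camera_matrix'].tolist(),p['world_to_cam'].round(4).tolist())
    cv2.imwrite(f"pics/a_{n}.png",robot.read_camera(n))
E
```

```text
pics
0.0 [0.30181093 0.60325325 0.1900553 ] [ 8.50706738e-01  5.25640201e-01 -5.23417690e-04  3.88485667e-04] 0.09401124146450653 0.022
side [[413.35252579706895, 0.0, 284.92625624959703], [0.0, 413.35252579706895, 201.5022918827031], [0.0, 0.0, 1.0]] [[-0.7749, -0.6321, -0.0075, 0.3804], [-0.3384, 0.4248, -0.8397, 0.246], [0.5339, -0.6481, -0.543, 0.7571], [0.0, 0.0, 0.0, 1.0]]
top [[531.5682712108999, 0.0, 285.3022832154874], [0.0, 531.5682712108999, 203.04093552458875], [0.0, 0.0, 1.0]] [[0.0195, -0.9998, 0.0031, -0.0495], [-0.9969, -0.0197, -0.0765, 0.5137], [0.0766, -0.0016, -0.9971, 1.4707], [0.0, 0.0, 0.0, 1.0]]
wrist [[307.08386607140517, 0.0, 279.4423951491338], [0.0, 307.08386607140517, 213.78195468714281], [0.0, 0.0, 1.0]] [[0.448, 0.8941, -0.0008, -0.6744], [0.8702, -0.4358, 0.2299, -0.0246], [0.2052, -0.1037, -0.9732, 0.3904], [0.0, 0.0, 0.0, 1.0]]
```

View pics/a_side.png

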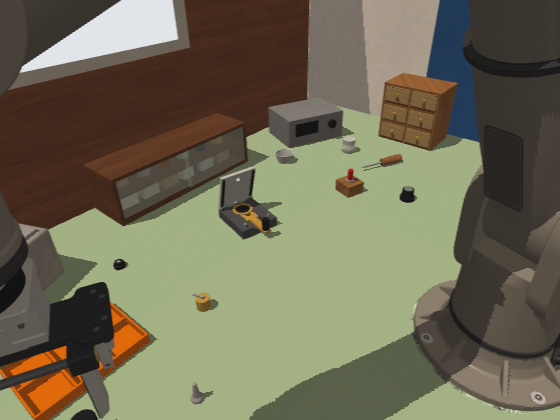

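View pics/a_top.png

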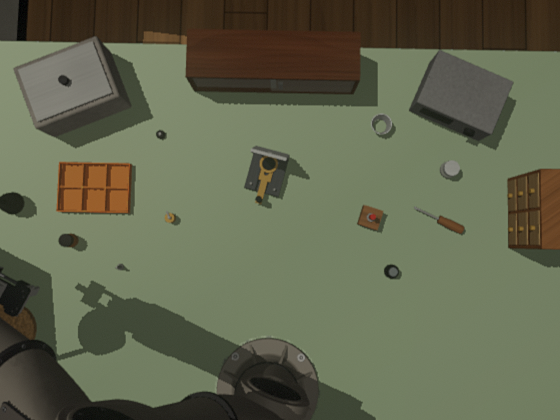

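View pics/a_wrist.png

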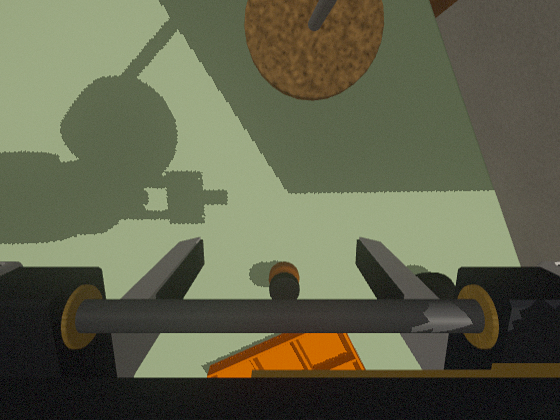

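The top view shows the jig at about (266,172) with its knob at (259,199), and the pin stand at (371,217). The stand is to the right of the jig. I'll enlarge both areas.

```bash
cat > h.py <<'E'
from workcell import robot
import cv2, numpy as np, json
from scipy.spatial.transform import Rotation as R
def ray(P,uv):
    K=np.array(P['camera_matrix']);T=np.array(P['world_to_cam'])
    d=T[:3,:3].T@np.linalg.solve(K,[uv[0],uv[1],1.]);c=-T[:3,:3].T@T[:3,3]
    return c,d/np.linalg.norm(d)
def plane(P,uv,z):
    c,d=ray(P,uv);return c+d*(z-c[2])/d[2]
def tri(obs):
    A=np.zeros((3,3));b=np.zeros(3);rs=[ray(*o) for o in obs]
    for c,d in rs:
        M=np.eye(3)-np.outer(d,d);A+=M;b+=M@c
    x=np.linalg.solve(A,b)
    return x,[float(np.linalg.norm((np.eye(3)-np.outer(d,d))@(x-c))) for c,d in rs]
def proj(P,X):
    T=np.array(P['world_to_cam']);p=np.array(P['camera_matrix'])@(T[:3,:3]@np.asarray(X)+T[:3,3]);return p[:2]/p[2]
def crop(im,x0,y0,w,h,s,name):
    cv2.imwrite(name,cv2.resize(im[y0:y0+h,x0:x0+w],None,fx=s,fy=s,interpolation=cv2.INTER_CUBIC))
def down(a): # tool pointing down, tool x axis at world yaw a
    return R.from_matrix(np.array([[np.cos(a),np.sin(a),0],[np.sin(a),-np.cos(a),0],[0,0,-1]])).as_quat()
def snap(name):
    P={k:np.array(v).tolist() for k,v in robot.camera_params('wrist').items() if k in('camera_matrix','world_to_cam')}
    im=robot.read_camera('wrist');cv2.imwrite(f'pics/{name}.png',im);json.dump(P,open(f'pics/{name}.json','w'));return im
E
python3 - <<'E'
from h import *
t=cv2.imread('pics/a_top.png');s=cv2.imread('pics/a_side.png')
crop(t,230,135,160,110,5,'pics/b_top.png');crop(s,210,155,160,90,5,'pics/b_side.png')
P=robot.camera_params('top')
for n,uv,z in(('jig',(266,175),.024),('knob',(259,199),.0535),('pin',(374,218),.068)):print(n,plane(P,uv,z))
p=robot.camera_params('wrist');T=robot.sense()
# camera in tool frame
Rt=R.from_quat(T['ee_rot']).as_matrix();W=np.array(p['world_to_cam']);c=-W[:3,:3].T@W[:3,3]
print('cam in tool',Rt.T@(c-T['tool_pos']),(Rt.T@W[:3,:3].T).round(3))
E
```

```text
jig [0.5920964  0.01632544 0.024     ]
knob [0.52165687 0.03297008 0.0535    ]
pin [ 0.47498141 -0.28030182  0.068     ]
cam in tool [ 1.26928370e-06 -6.53382987e-02 -1.94840470e-01] [[ 1.    -0.001  0.   ]
 [ 0.001  0.973  0.23 ]
 [-0.    -0.23   0.973]]
```

View pics/b_top.png

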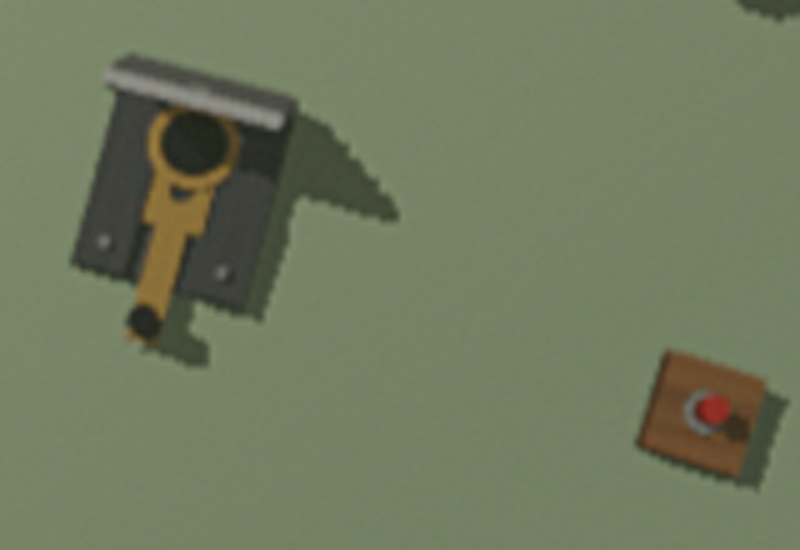

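View pics/b_side.png

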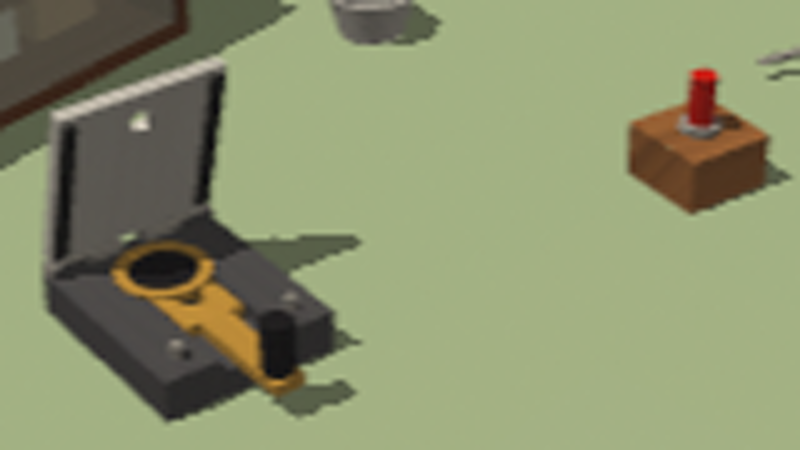

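```bash
python3 - <<'E'
from h import *
yaw=-.25
for da in(np.pi/2,-np.pi/2):
    for p in([.53,.03,.2],[.50,.04,.045],[.475,-.28,.06]):
        q=robot.ik(p,down(yaw+da));print(da,p,None if q is None else np.round(q,2))
robot.move_to([.52,.035,.22],down(yaw+np.pi/2))
snap('w1');s=robot.sense();print(s['time'],s['tool_pos'])
robot.movel([.48,.045,.22],speed=.2);snap('w2')
E
```

```text
1.5707963267948966 [0.53, 0.03, 0.2] [-0.61  0.19  0.5   1.94 -0.11  1.04  1.25]
1.5707963267948966 [0.5, 0.04, 0.045] [-0.5   0.36  0.35  2.13 -0.19  0.68  1.3 ]
1.5707963267948966 [0.475, -0.28, 0.06] [-0.15  0.48  0.72  2.03 -0.44  0.79  2.16]
-1.5707963267948966 [0.53, 0.03, 0.2] [-0.88  0.23  0.83  1.95 -0.2   1.04 -1.79]
-1.5707963267948966 [0.5, 0.04, 0.045] [-0.84  0.45  0.79  2.15 -0.48  0.72 -1.55]
-1.5707963267948966 [0.475, -0.28, 0.06] [-0.28  0.55  0.91  2.04 -0.59  0.84 -0.84]
2.3833 [0.5200836  0.03583976 0.21990589]
```

View pics/w1.png

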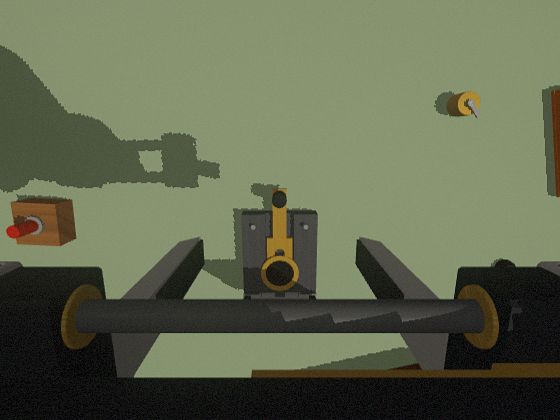

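View pics/w2.png

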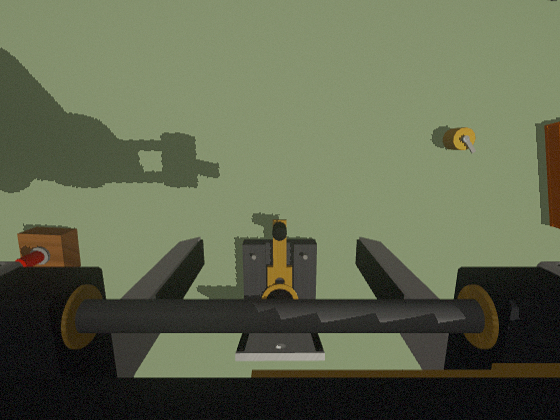

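```bash
python3 - <<'E'
from h import *
a=cv2.imread('pics/w1.png');b=cv2.imread('pics/w2.png')
crop(a,225,180,110,125,6,'pics/c1.png');crop(b,225,210,110,100,6,'pics/c2.png')
z=[cv2.resize(i[y:y+70,0:90],None,fx=6,fy=6,interpolation=cv2.INTER_CUBIC) for i,y in((a,190),(b,215))]
cv2.imwrite('pics/c3.png',cv2.resize(np.hstack(z),None,fx=.7,fy=.7))
E
```

```text
(no output)
```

View pics/c1.png

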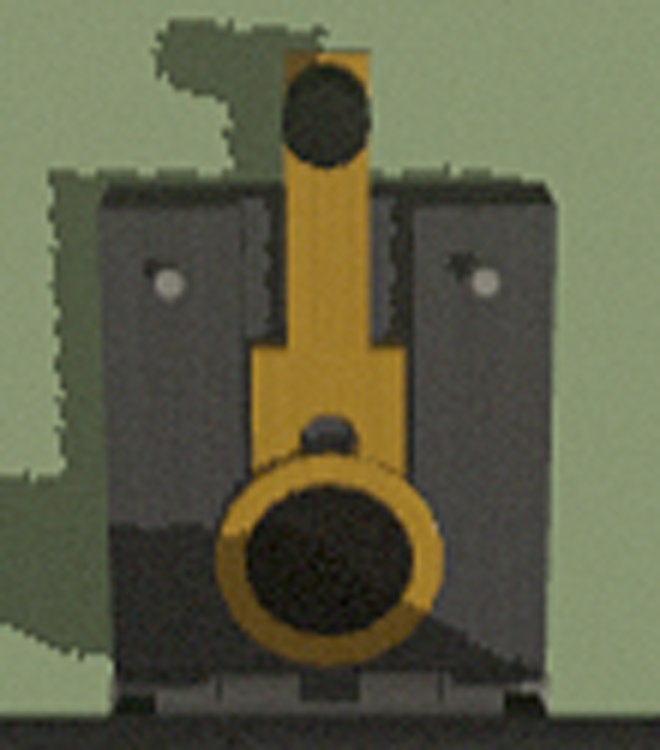

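View pics/c2.png

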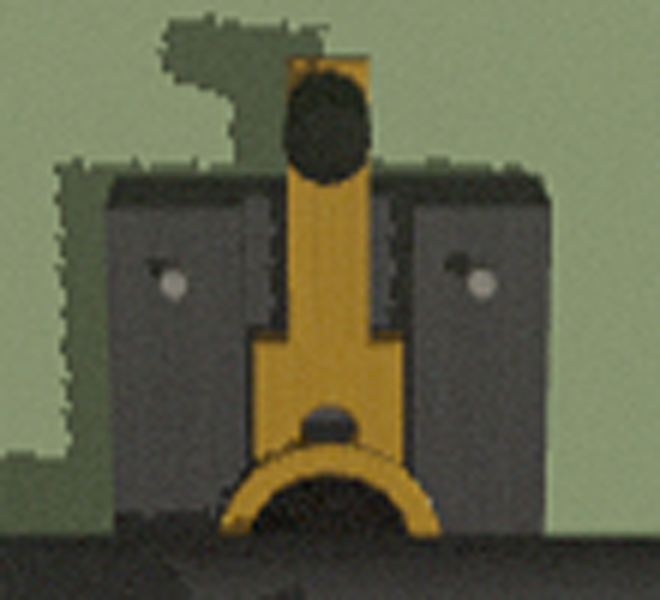

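View pics/c3.png

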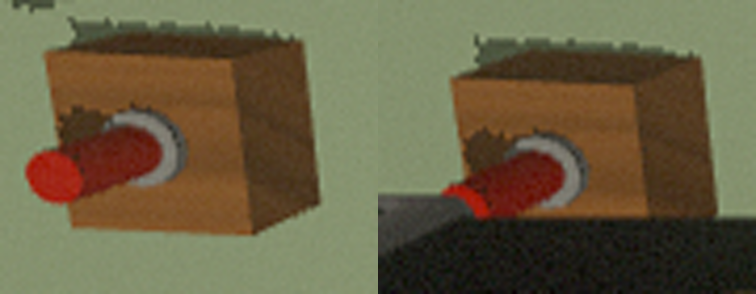

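```bash
cat > m.py <<'E'
from h import *
L=lambda n:json.load(open(f'pics/{n}.json'))
P1,P2=L('w1'),L('w2')
f1=lambda u,v:((u+.5)/6-.5+225,(v+.5)/6-.5+180)
f2=lambda u,v:((u+.5)/6-.5+225,(v+.5)/6-.5+210)
Pt=robot.camera_params('top');Ps=robot.camera_params('side')
ft=lambda u,v:((u+.5)/5-.5+230,(v+.5)/5-.5+135)
fs=lambda u,v:((u+.5)/5-.5+210,(v+.5)/5-.5+155)
pts={'FL':((103,207),(109,205)),'FR':((556,207),(550,205)),'plL':((169,285),(173,285)),'plR':((485,284),(482,285)),'knob':((326,124),(327,141))}
for n,(a,b) in pts.items():
    x,e=tri([(P1,f1(*a)),(P2,f2(*b))]);print(n,x.round(4),np.round(e,4), 'z.024:',plane(P1,f1(*a),.024 if n!='knob' else .0535).round(4),plane(P2,f2(*b),.024 if n!='knob' else .0535).round(4))
for n,a in {'RL':(115,684),'RR':(548,684)}.items(): print(n,plane(P1,f1(*a),.024).round(4))
print('knob tri ws',tri([(P1,f1(326,124)),(P2,f2(327,141)),(Ps,fs(276,316))]))
print('knob top cam',plane(Pt,ft(145,320),.0535), 'knob top+side',tri([(Pt,ft(145,320)),(Ps,fs(276,316))]))
print('pin top+side',tri([(Pt,ft(714,408)),(Ps,fs(704,76))]))
g1=lambda u,v:((u/.7+.5)/6-.5,(v/.7+.5)/6-.5+190)
print('pin w1 ',plane(P1,g1(54,177),.068), tri([(P1,g1(54,177)),(Pt,ft(714,408)),(Ps,fs(704,76))]))
E
python3 m.py
```

```text
FL [ 0.5353 -0.0197  0.0191] [0. 0.] z.024: [ 0.5344 -0.0188  0.024 ] [ 0.5339 -0.0187  0.024 ]
FR [0.56   0.0771 0.0192] [0.0002 0.0002] z.024: [0.5588 0.0769 0.024 ] [0.5582 0.0767 0.024 ]
plL [ 0.553  -0.0084  0.0316] [0.0001 0.0001] z.024: [ 0.555  -0.0095  0.024 ] [ 0.5557 -0.0099  0.024 ]
plR [0.5691 0.0578 0.0337] [0. 0.] z.024: [0.5719 0.0579 0.024 ] [0.5729 0.0577 0.024 ]
knob [0.5237 0.0341 0.0502] [0. 0.] z.024: [0.5231 0.0343 0.0535] [0.5228 0.0343 0.0535]
RL [ 0.6446 -0.0473  0.024 ]
RR [0.6694 0.0501 0.024 ]
knob tri ws (array([0.52333504, 0.03449391, 0.05309928]), [0.00024254883495969016, 0.00048213025419693774, 0.0006921659724989815])
knob top cam [0.52273539 0.03409201 0.0535    ] knob top+side (array([0.52329141, 0.0345364 , 0.05323132]), [0.0006827518908238554, 0.0006827518908237344])
pin top+side (array([ 0.47970115, -0.27648152,  0.06546747]), [0.00025028621153263305, 0.0002502862115326165])
pin w1  [ 0.47955295 -0.27810016  0.068     ] (array([ 0.47958348, -0.27688974,  0.06673383]), [0.0017498957862151921, 0.0007842003995148594, 0.0012479748484459808])
```

Knob top triangulated to (0.523, 0.034, 0.053), which matches the 53.5 mm in the text. The jig yaw is -0.25, with the base's top edges measuring 98.7 mm. Next I grip the knob and pull.

```bash
python3 - <<'E'
from h import *
yaw=-.25;d=-np.array([np.cos(yaw),np.sin(yaw),0]);o=down(yaw+np.pi/2)
k=np.array([.5232,.0344,.049])
robot.set_gripper(.06)
robot.movel(k+[0,0,.06],o,speed=.2)
robot.movel(k,speed=.12)
robot.set_gripper(.0,f_grip=20)
s=robot.sense();print('grip',s['grip_width'],s['ft_force'].round(2) if hasattr(s['ft_force'],'round') else s['ft_force'],s['time'])
f0=np.array(s['ft_force'])
x=0
for st in[.01,.01,.004,.002,.002,.002,.002,.002,.002]:
    x+=st
    robot.movel(k+d*x,speed=.05);s=robot.sense();f=(np.array(s['ft_force'])-f0)@d
    print(round(x,3),f.round(2),((np.array(s['tool_pos'])-k)@d).round(4),s['grip_width'])
    if f<-11:break
robot.hold(.15);s=robot.sense();print(s['time'],s['ft_force'])
snap('w3')
E
```

```text
grip 0.00013747828734011797 [ 0.39 -0.74 -0.05] 5.8833
0.01 0.64 0.0104 0.0001851784313459489
0.02 -0.01 0.0203 0.00033856701935622014
0.024 -0.04 0.0242 0.0008146974071196089
0.026 0.48 0.0261 0.0009162300019984499
0.028 1.37 0.0281 0.0006598143769997346
0.03 -0.26 0.0301 0.000564317796915149
0.032 0.33 0.0321 0.00092921593696021
0.034 1.33 0.0341 0.0001281324079378696
0.036 0.54 0.0361 0.00026002107840066143
8.4833 [0.52729146 0.94600338 0.27231341]
```

The grip closed on nothing, so I need a look.

```bash
python3 - <<'E'
from h import *
s=robot.sense();print(s['tool_pos'],R.from_quat(s['ee_rot']).as_matrix().round(3))
crop(robot.read_camera('side'),180,130,160,120,5,'pics/d_side.png')
E
```

```text
[0.48836187 0.04330327 0.04901838] [[ 0.247  0.969  0.   ]
 [ 0.969 -0.247  0.   ]
 [ 0.     0.    -1.   ]]
```

View pics/w3.png

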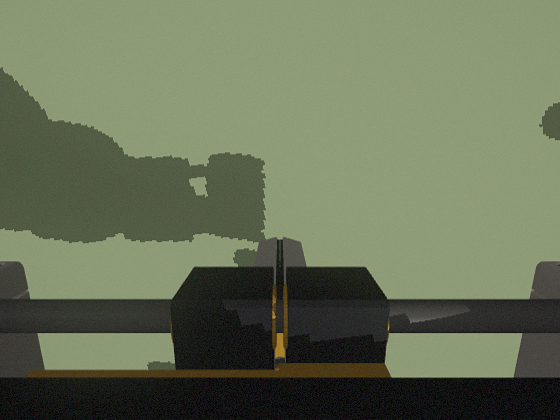

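View pics/d_side.png

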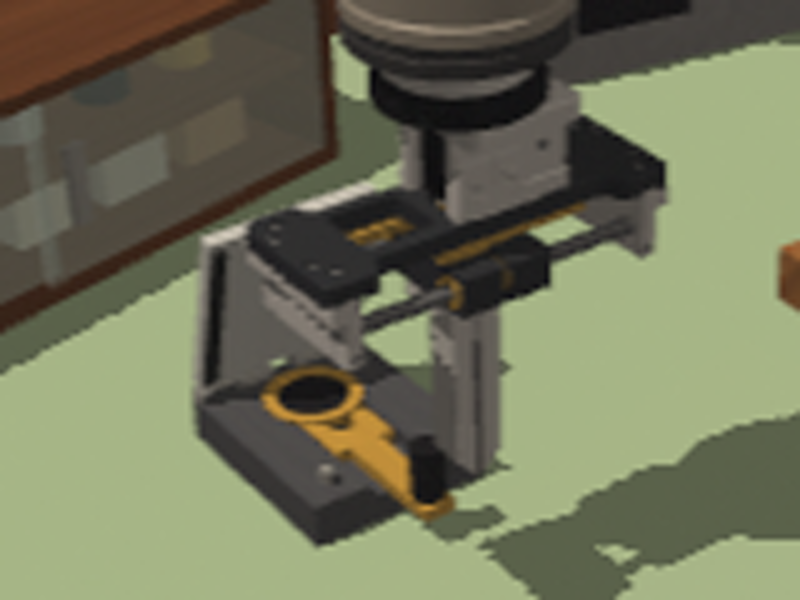

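```bash
python3 - <<'E'
from h import *
P=robot.camera_params('side');s=robot.sense()
for X in([.4884,.0433,.03],[.523,.034,.0535]):
    print(((proj(P,X)-[180,130])*5).round(0))
P=robot.camera_params('wrist')
print([proj(P,R.from_quat(s['ee_rot']).apply([0,0,z])+s['tool_pos']).round(1) for z in(0,.022)])
p=robot.camera_params('wrist');Rt=R.from_quat(s['ee_rot']).as_matrix();W=np.array(p['world_to_cam']);c=-W[:3,:3].T@W[:3,3]
print('cam in tool',Rt.T@(c-s['tool_pos']),(Rt.T@W[:3,:3].T).round(3),c)
E
```

```text
[470. 514.]
[427. 438.]
[array([279.7, 242. ]), array([279.6, 232.5])]
cam in tool [-1.28627478e-04 -6.53800525e-02 -1.94846877e-01] [[ 1.    -0.001 -0.   ]
 [ 0.001  0.973  0.23 ]
 [-0.    -0.23   0.973]] [0.42498147 0.05934377 0.24384478]
```

```bash
python3 - <<'E'
from h import *
im=robot.read_camera('side');crop(im,235,165,70,55,11,'pics/e_side.png')
t=robot.read_camera('top');crop(t,225,130,100,90,6,'pics/e_top.png')
P=robot.camera_params('side');Q=robot.camera_params('top')
s=robot.sense();Rt=R.from_quat(s['ee_rot'])
for z in(.022,0,-.05,-.08):
    X=Rt.apply([0,0,z])+s['tool_pos'];print(z,((proj(P,X)-[235,165])*11).round(0),((proj(Q,X)-[225,130])*6).round(0))
E
```

```text
0.022 [430. 758.] [183. 490.]
0 [428. 675.] [180. 487.]
-0.05 [422. 479.] [174. 480.]
-0.08 [419. 356.] [170. 476.]
```

View pics/e_side.png

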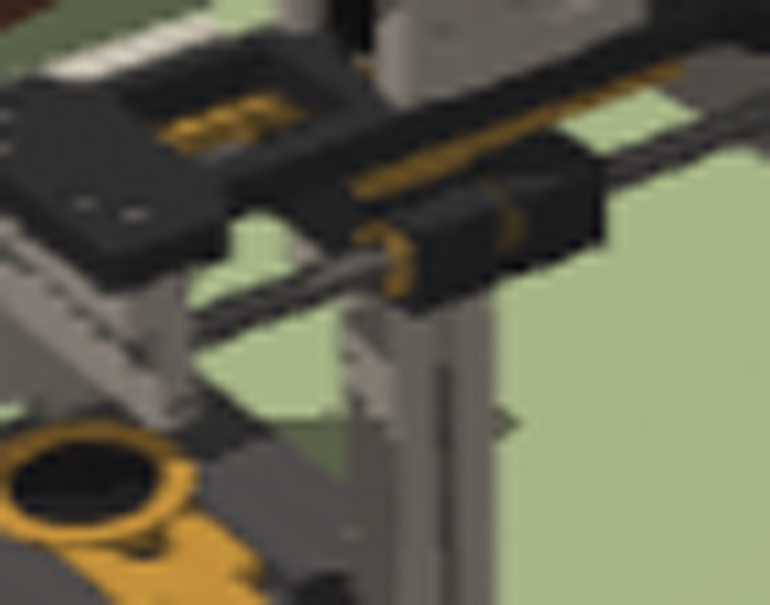

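View pics/e_top.png

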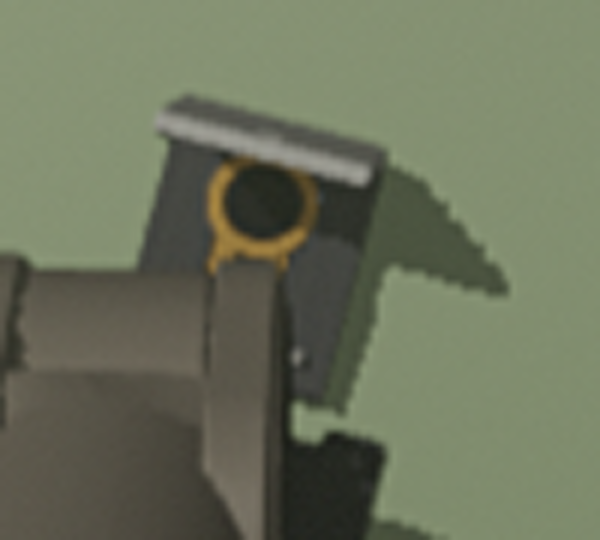

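```bash
python3 - <<'E'
from h import *
s=robot.sense();Rt=R.from_quat(s['ee_rot'])
P=robot.camera_params('wrist');Q=robot.camera_params('side')
for z in(.022,.01,.0,-.01,-.02,-.03):
  print(z,[proj(P,Rt.apply([x,y,z])+s['tool_pos']).round(0) for x,y in((-.0125,-.008),(.0125,-.008),(0,0))],[((proj(Q,Rt.apply([x,y,z])+s['tool_pos'])-[180,130])*5).round(0) for x,y in((-.0125,-.008),(.0125,-.008),(-.0125,.008),(.0125,.008))])
crop(cv2.imread('pics/w3.png'),230,210,100,80,8,'pics/f1.png')
im=robot.read_camera('side');crop(im,250,195,50,45,12,'pics/f2.png')
E
```

```text
0.022 [array([263., 222.]), array([297., 222.]), array([280., 232.])] [array([502., 518.]), array([458., 538.]), array([482., 502.]), array([439., 521.])]
0.01 [array([262., 226.]), array([298., 226.]), array([280., 237.])] [array([502., 498.]), array([458., 517.]), array([482., 482.]), array([438., 501.])]
0.0 [array([261., 230.]), array([299., 230.]), array([280., 242.])] [array([501., 481.]), array([457., 500.]), array([481., 464.]), array([438., 483.])]
-0.01 [array([260., 235.]), array([300., 235.]), array([280., 247.])] [array([501., 463.]), array([457., 482.]), array([481., 447.]), array([437., 466.])]
-0.02 [array([259., 240.]), array([301., 240.]), array([280., 253.])] [array([501., 446.]), array([456., 465.]), array([481., 430.]), array([436., 448.])]
-0.03 [array([258., 245.]), array([302., 245.]), array([280., 259.])] [array([500., 428.]), array([456., 447.]), array([480., 412.]), array([436., 431.])]
```

View pics/f1.png

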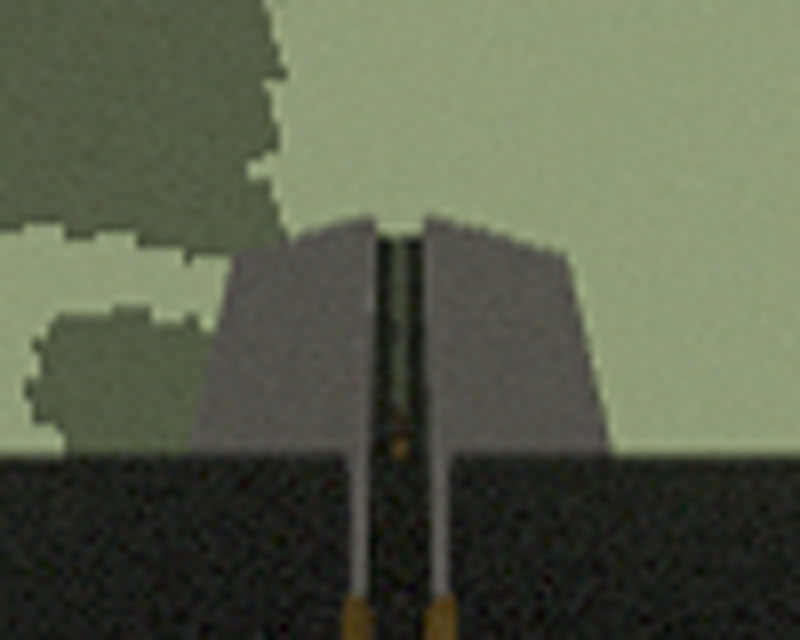

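View pics/f2.png

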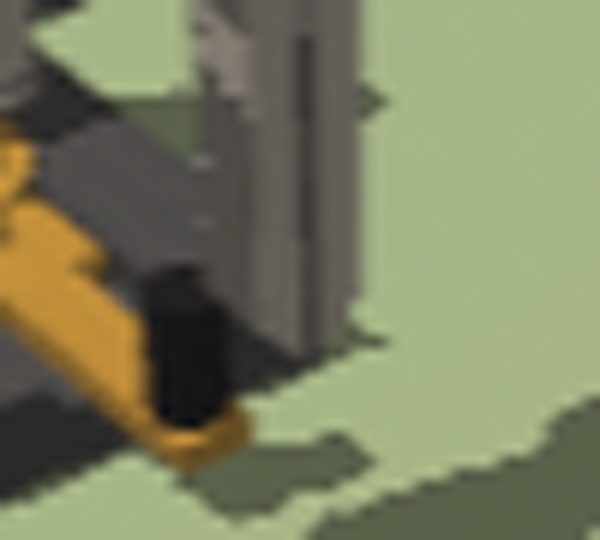

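Both views put the visible fingertips at a tool z of about -0.012, not the +0.022 given, so the fingers closed above the knob. I'll check this by lowering 20 mm over the free desk, which is safe under either value, and then looking and reading the force.

```bash
python3 - <<'E'
from h import *
s=robot.sense();p=np.array(s['tool_pos']);p[2]=.029
robot.movel(p,speed=.06);s=robot.sense();print(s['tool_pos'],s['ft_force'],s['time'])
im=robot.read_camera('side');crop(im,250,195,50,45,12,'pics/g2.png')
snap('w4')
Q=robot.camera_params('side');Rt=R.from_quat(s['ee_rot'])
for z in(.022,.0,-.01):
  print(z,[((proj(Q,Rt.apply([x,y,z])+s['tool_pos'])-[250,195])*12).round(0) for x,y in((-.0125,-.008),(.0125,-.008),(-.0125,.008),(.0125,.008))])
E
```

```text
[0.48805714 0.04306562 0.02856394] [-0.23828313 -0.64545714  0.25303226] 9.2167
0.022 [array([368., 545.]), array([265., 593.]), array([321., 506.]), array([219., 553.])]
0.0 [array([366., 457.]), array([262., 504.]), array([319., 418.]), array([215., 464.])]
-0.01 [array([366., 416.]), array([261., 463.]), array([318., 377.]), array([214., 423.])]
```

View pics/g2.png

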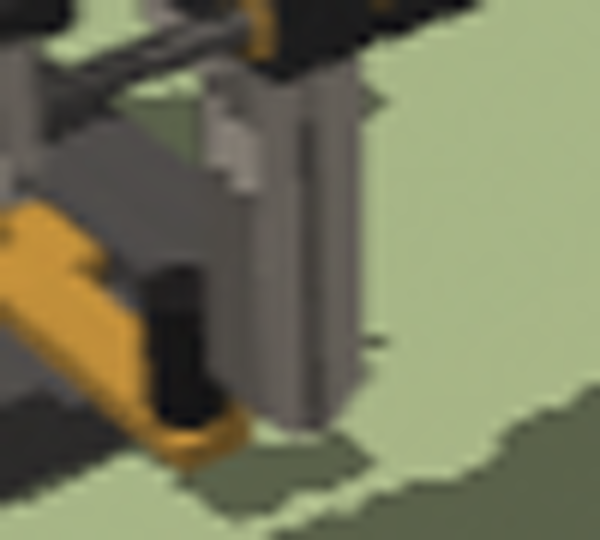

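View pics/w4.png

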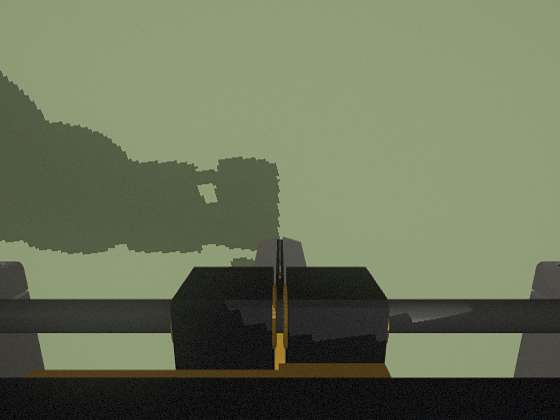

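Tip motion agrees with a tip at z ≈ -0.012, with no contact. I continue down with a force guard.

```bash
python3 - <<'E'
from h import *
s=robot.sense();p=np.array(s['tool_pos']);f0=np.array(s['ft_force'])
for z in(.025,.022,.0195,.017,.015):
    p[2]=z;robot.movel(p,speed=.04);s=robot.sense();f=np.array(s['ft_force'])-f0
    print(z,s['tool_pos'][2].round(4),f.round(2))
    if abs(f[2])>4:break
crop(robot.read_camera('side'),250,195,50,45,12,'pics/g3.png');print(s['time'])
E
```

```text
0.025 0.0249 [-1.25 -0.61 -0.44]
0.022 0.0218 [-0.98 -0.04  1.19]
0.0195 0.0194 [-0.1  -0.47  0.12]
0.017 0.0169 [-0.44 -0.27 -0.84]
0.015 0.0149 [-0.11 -0.4   1.24]
10.5667
```

View pics/g3.png

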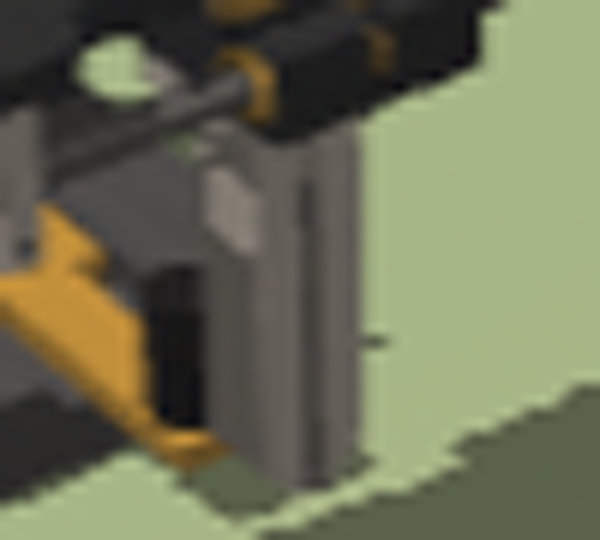

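At TCP z 0.015 there is no contact, so the real fingertip sits about 34 mm behind the nominal one (tool z ≈ -0.012). With that correction I open, slide forward around the knob, grip and pull.

```bash
python3 - <<'E'
from h import *
yaw=-.25;d=-np.array([np.cos(yaw),np.sin(yaw),0]);o=down(yaw+np.pi/2)
k=np.array([.5232,.0344,.016])
robot.set_gripper(.05)
robot.movel(k,o,speed=.08)
robot.set_gripper(.0,f_grip=20)
s=robot.sense();print('grip',s['grip_width'],s['ft_force'],s['time'])
if s['grip_width']<.012: raise SystemExit
f0=np.array(s['ft_force']);x=0
for st in[.012,.008,.004,.002,.002,.002,.002,.002]:
    x+=st
    robot.movel(k+d*x,speed=.06);s=robot.sense();f=(np.array(s['ft_force'])-f0)@d
    print(round(x,3),f.round(2),((np.array(s['tool_pos'])-k)@d).round(4),s['grip_width'])
    if f<-10:break
robot.hold(.2);s=robot.sense();print(s['time'],s['ft_force'])
crop(robot.read_camera('side'),180,130,160,120,5,'pics/h_side.png')
E
```

```text
grip 0.017193049047034236 [-1.20921866  0.00528081  1.37460831] 12.725
0.012 1.59 0.0126 0.017331812010286052
0.02 1.29 0.0203 0.017484630594752477
0.024 -2.94 0.0239 0.01755007528551974
0.026 -8.31 0.025 0.017514195750507666
0.028 -15.17 0.0255 0.017489099980043516
14.3083 [ 13.06813277  -6.00103564 -11.32461378]
```

View pics/h_side.png

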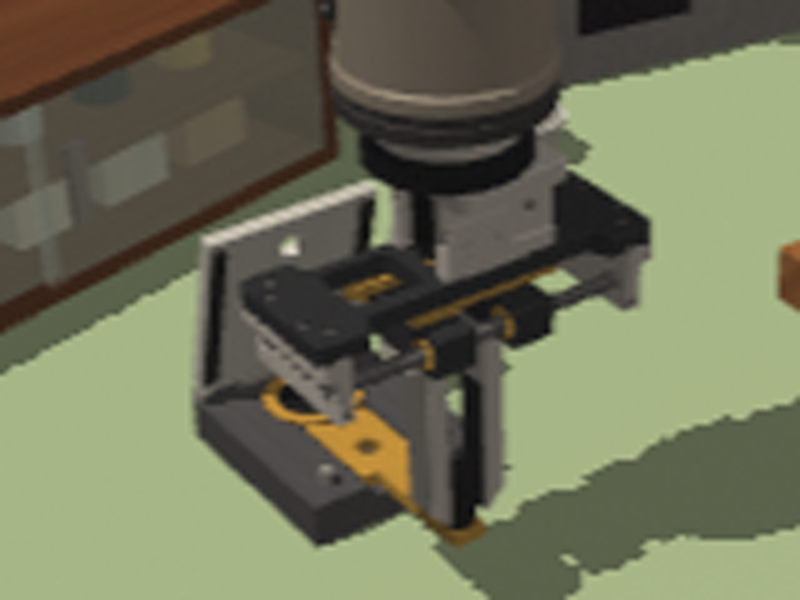

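The slide hit its stop: travel 25.5 mm with the force rising to 15 N, and the knob now about 49 mm ahead of the base front (48 expected). Next I release, retreat and estimate the lid angle by projecting the lid edge into the first side and top pictures.

```bash
python3 - <<'E'
from h import *
robot.set_gripper(.05)
s=robot.sense();p=np.array(s['tool_pos']);p[2]=.19;robot.movel(p,speed=.25)
s=robot.sense();print(s['time'],s['tool_pos'],s['grip_width'])
yaw=-.25;O=np.array([.6045,.0142,0]);Rz=R.from_euler('z',yaw)
w=lambda x,y,z:Rz.apply([x,y,z])+O
Ps=robot.camera_params('side');Pt=robot.camera_params('top')
for th in(1.0,1.1,1.2,1.3):
    c,sn=np.cos(th),np.sin(th)
    X=[w(.055-.105*c,y,.027+.105*sn) for y in(.048,-.048)]+[w(.055-.105*c+.008*sn,y,.027+.105*sn+.008*c) for y in(.048,-.048)]
    print(th,[((proj(Ps,x)-[210,155])*5).round(0).tolist() for x in X],[((proj(Pt,x)-[230,135])*5).round(0).tolist() for x in X])
snap('w5');im=robot.read_camera('top');crop(im,225,130,100,90,6,'pics/i_top.png')
E
```

```text
15.8917 [0.49541561 0.0413299  0.18900189] 0.04944759195474108
1.0 [[90.0, 163.0], [258.0, 103.0], [82.0, 150.0], [250.0, 91.0]] [[90.0, 133.0], [266.0, 182.0], [93.0, 120.0], [269.0, 168.0]]
1.1 [[80.0, 146.0], [247.0, 87.0], [71.0, 134.0], [239.0, 75.0]] [[94.0, 115.0], [270.0, 164.0], [98.0, 101.0], [274.0, 150.0]]
1.2 [[69.0, 130.0], [237.0, 72.0], [61.0, 119.0], [228.0, 62.0]] [[99.0, 97.0], [275.0, 145.0], [102.0, 82.0], [279.0, 131.0]]
1.3 [[58.0, 116.0], [225.0, 59.0], [50.0, 106.0], [217.0, 50.0]] [[104.0, 77.0], [280.0, 126.0], [107.0, 63.0], [284.0, 111.0]]
```

View pics/w5.png

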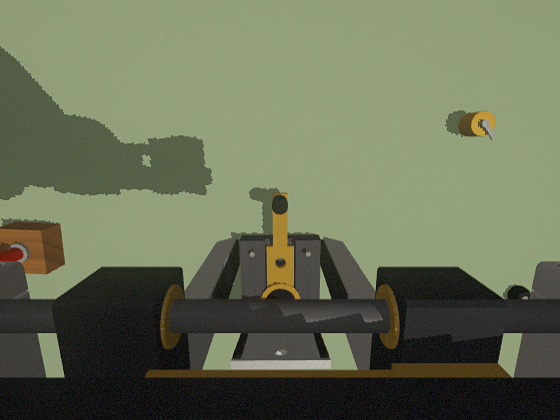

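Lid angle is about 1.29 rad. In w5 the slide hole shows at (280,263) with the slide out. Next I sweep the lid shut with closed fingers along the lid's arc.

```bash
python3 - <<'E'
from h import *
crop(cv2.imread('pics/w5.png'),235,180,90,120,6,'pics/c5.png')
yaw=-.25;O=np.array([.6045,.0142,0]);Rz=R.from_euler('z',yaw);o=down(yaw+np.pi/2)
w=lambda x,z:Rz.apply([x,0,z-.012])+O
robot.set_gripper(0,f_grip=20)
robot.movel(w(.068,.19),o,speed=.3)
robot.movel(w(.068,.119),speed=.2)
f0=np.array(robot.sense()['ft_force'])
for th in(1.3,1.1,.9,.7,.5,.35,.2,.1,.03):
    r=.092;c,sn=np.cos(th),np.sin(th);h=.008-.002
    robot.movel(w(.055-r*c+h*sn+.008,.027+r*sn+h*c),speed=.12)
    s=robot.sense();f=Rz.inv().apply(np.array(s['ft_force'])-f0);print(th,f.round(1),s['time'])
    if np.linalg.norm(f)>25:break
crop(robot.read_camera('side'),180,130,160,120,5,'pics/j_side.png')
E
```

```text
1.3 [-0.1  0.5  0.2] 18.4667
1.1 [-0.3  0.7 -1.5] 18.7667
0.9 [-0.7  0.3  0. ] 19.0667
0.7 [-1.5  1.4 -0.3] 19.3667
0.5 [-0.2  0.1  0.2] 19.6667
0.35 [-0.6  0.1 -1. ] 19.9333
0.2 [-1.4  0.4  0.5] 20.2
0.1 [-1.2  0.3  0.3] 20.45
0.03 [-0.3  0.8  0.6] 20.7
```

View pics/j_side.png

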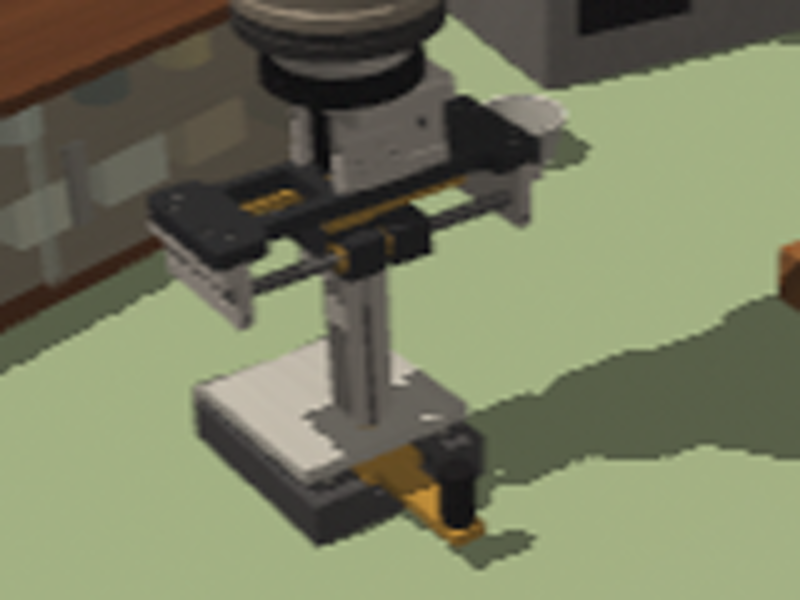

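View pics/c5.png

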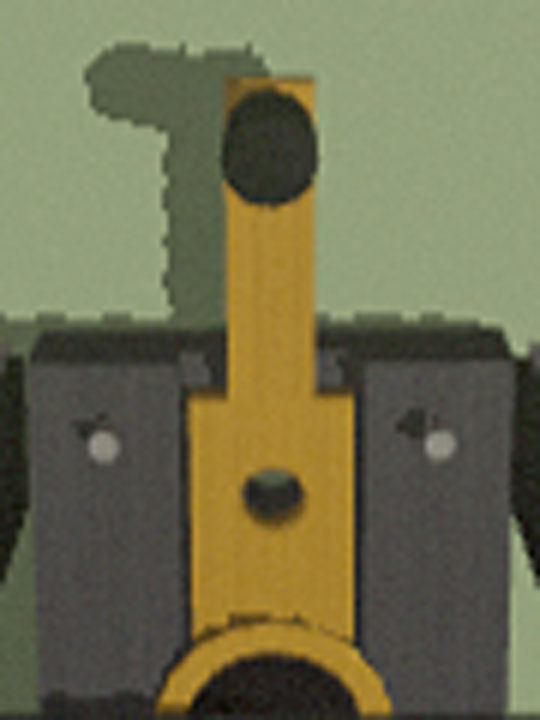

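The lid is down. I press it fully shut with a force guard, which also calibrates the fingertip height against the lid top (35 mm), and measure the hole axis from w5.

```bash
python3 - <<'E'
from h import *
P=json.load(open('pics/w5.json'));f5=lambda u,v:((u+.5)/6-.5+235,(v+.5)/6-.5+180)
print('hole',plane(P,f5(273,494),.0235),'knob',plane(P,f5(270,160),.0535))
for n,a in{'FL':(33,362),'FR':(514,362)}.items():print(n,plane(P,f5(*a),.024))
s=robot.sense();p=np.array(s['tool_pos']);f0=np.array(s['ft_force'])
for i in range(8):
    p[2]-=.0015;robot.movel(p,speed=.04);s=robot.sense();f=np.array(s['ft_force'])-f0
    print(p[2].round(4),s['tool_pos'][2].round(4),f.round(1))
    if f[2]>7:break
robot.hold(.15);s=robot.sense();print(s['ft_force'],s['time'])
p=np.array(s['tool_pos']);p[2]=.15;robot.movel(p,speed=.25)
crop(robot.read_camera('side'),180,130,160,120,5,'pics/k_side.png')
E
```

```text
hole [0.57447825 0.02169549 0.0235    ] knob [0.49928143 0.04027742 0.0535    ]
FL [ 0.53417454 -0.01873736  0.024     ]
FR [0.55857182 0.07668358 0.024     ]
0.0223 0.0224 [-1.1 -0.6  0.6]
0.0208 0.0207 [-1.8  1.2  1.9]
0.0193 0.0199 [-6.1  1.3 17.3]
[-7.11653816  1.1444552  17.89590036] 21.65
```

View pics/k_side.png

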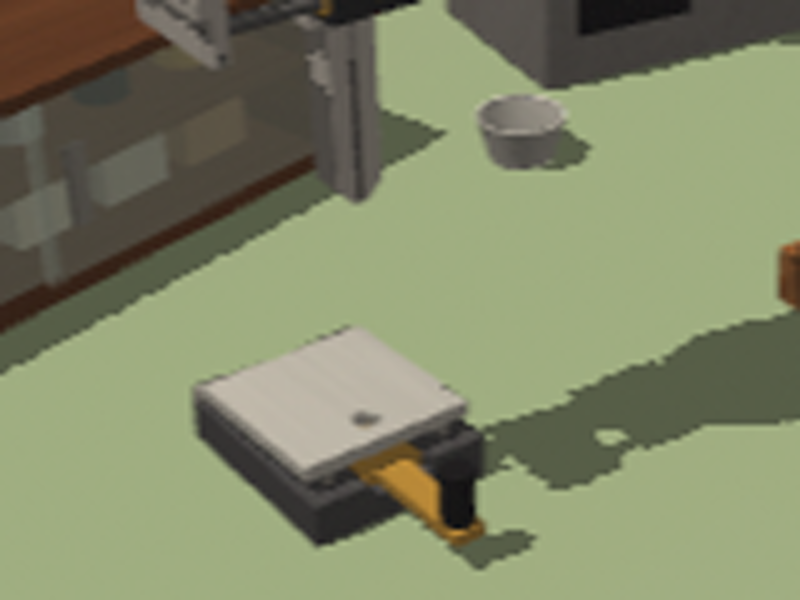

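The lid reads shut at TCP z 0.020 with force rising to 17 N. That puts the fingertip at tool z ≈ -0.015; it sprang slightly ajar afterwards, as described. Hole axis from three estimates is about (0.575, 0.0215). Next I survey the pin from two wrist positions.

```bash
python3 - <<'E'
from h import *
yaw=-.25;o=down(yaw+np.pi/2);ux=np.array([np.cos(yaw),np.sin(yaw),0]);uy=np.array([-ux[1],ux[0],0])
pin=np.array([.479,-.277,.2])
robot.set_gripper(.06)
robot.move_to(pin+ux*.05+uy*.01,o);snap('p1')
robot.movel(pin+ux*.01-uy*.01,speed=.2);snap('p2');print(robot.sense()['time'])
for n in('p1','p2'):
    im=cv2.imread(f'pics/{n}.png');P=json.load(open(f'pics/{n}.json'));u,v=proj(P,[.479,-.277,.05]).astype(int);print(u,v,max(0,u-60),max(0,v-50))
    crop(im,max(0,u-60),max(0,v-50),120,100,6,f'pics/{n}c.png')
E
```

```text
25.05
268 155 208 105
287 191 227 141
```

View pics/p1c.png

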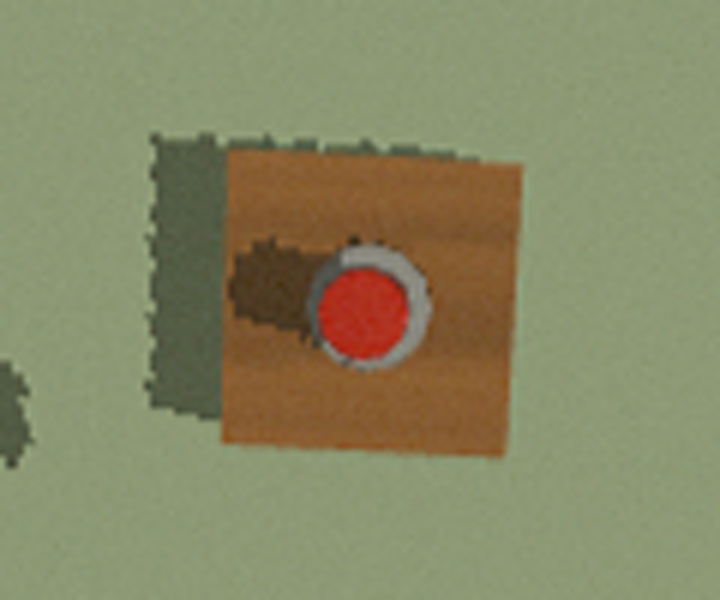

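View pics/p2c.png

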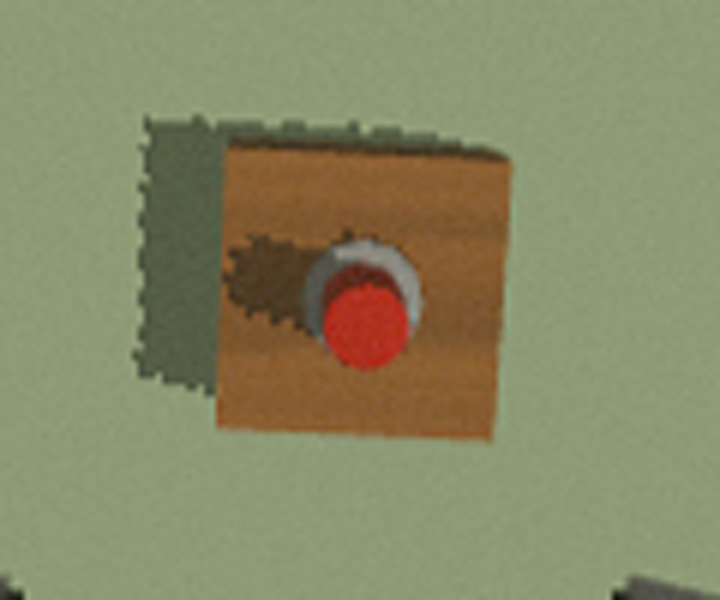

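In p1c the red top is at (363,313) and the collar at (369,307). In p2c they are at (366,327) and (363,297).

```bash
python3 - <<'E'
from h import *
P=[json.load(open(f'pics/p{i}.json')) for i in(1,2)]
off=[(208,105),(227,141)]
f=lambda i,u,v:((u+.5)/6-.5+off[i][0],(v+.5)/6-.5+off[i][1])
print('top',tri([(P[0],f(0,363,313)),(P[1],f(1,366,327))]),[plane(P[i],f(i,*a),.068).round(4) for i,a in((0,(363,313)),(1,(366,327)))])
print('collar',tri([(P[0],f(0,369,307)),(P[1],f(1,363,297))]),[plane(P[i],f(i,*a),.038).round(4) for i,a in((0,(369,307)),(1,(363,297)))])
E
```

```text
top (array([ 0.47948235, -0.27751583,  0.07014978]), [0.00015877280829008873, 0.00015877280828995003]) [array([ 0.4795, -0.2775,  0.068 ]), array([ 0.4799, -0.2777,  0.068 ])]
collar (array([ 0.47998311, -0.2775194 ,  0.03341209]), [0.00014000577543726717, 0.0001400057754373688]) [array([ 0.4799, -0.2775,  0.038 ]), array([ 0.4792, -0.2773,  0.038 ])]
```

Pin axis is (0.4797, -0.2775), with the top at 0.070 and collar at 0.033 m, each within 5 mm of the stated heights. I grasp it with fingertips just above the collar and lift.

```bash
python3 - <<'E'
from h import *
yaw=-.25;o=down(yaw+np.pi/2)
pin=np.array([.4797,-.2775,0])
robot.set_gripper(.05)
robot.movel(pin+[0,0,.09],o,speed=.2)
robot.movel(pin+[0,0,.0265],speed=.1)
f0=np.array(robot.sense()['ft_force'])
robot.set_gripper(0,f_grip=45)
s=robot.sense();print('grip',s['grip_width'],s['ft_force'],s['tool_pos'],s['time'])
robot.movel(pin+[0,0,.12],speed=.12)
s=robot.sense();print('grip',s['grip_width'],np.array(s['ft_force'])-f0,s['time'])
snap('q1');im=robot.read_camera('side');u,v=proj(robot.camera_params('side'),pin+[0,0,.13]).astype(int);print(u,v)
crop(im,u-50,v-45,100,90,7,'pics/q_side.png')
E
```

```text
grip 0.015061360420476054 [-0.55573454  1.10445411  3.74263463] [ 0.47978319 -0.27750284  0.02662613] 27.575
grip 0.015010990810760553 [-0.78974041 -0.01298104 -1.11312006] 28.5083
352 148
```

View pics/q1.png

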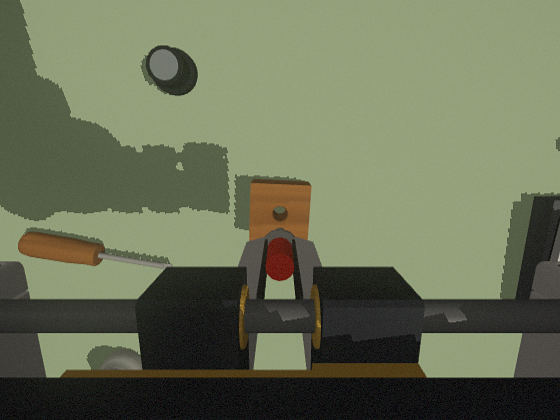

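View pics/q_side.png

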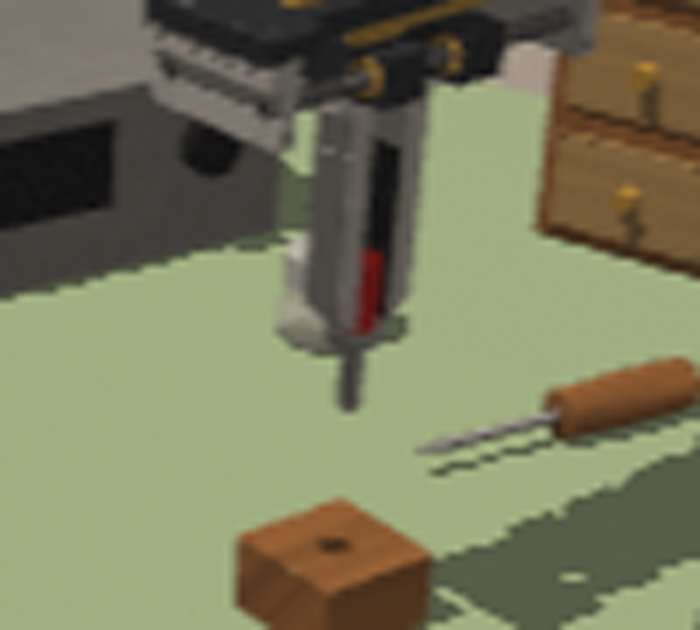

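```bash
python3 - <<'E'
from h import *
P=robot.camera_params('side');s=robot.sense();t=np.array(s['tool_pos']);print(t)
c=lambda p:((proj(P,p)-[302,103])*7+3).round(0)
for dz in(-.0245,.0065,.0115,.0415):print(dz,c(t+[0,0,dz]))
Q=robot.camera_params('top');im=robot.read_camera('top');print(proj(Q,t))
im=robot.read_camera('side');crop(im,335,130,35,35,20,'pics/q2.png')
c=lambda p:((proj(P,p)-[335,130])*20+9).round(0)
for dz in(-.0245,.0065,.0115,.0415):print(dz,c(t+[0,0,dz]))
E
```

```text
[ 0.47925926 -0.27731782  0.11922871]
-0.0245 [349. 405.]
0.0065 [355. 333.]
0.0115 [356. 322.]
0.0415 [363. 250.]
[376.19232208 215.39136798]
-0.0245 [338. 617.]
0.0065 [356. 413.]
0.0115 [359. 380.]
0.0415 [377. 176.]
```

View pics/q2.png

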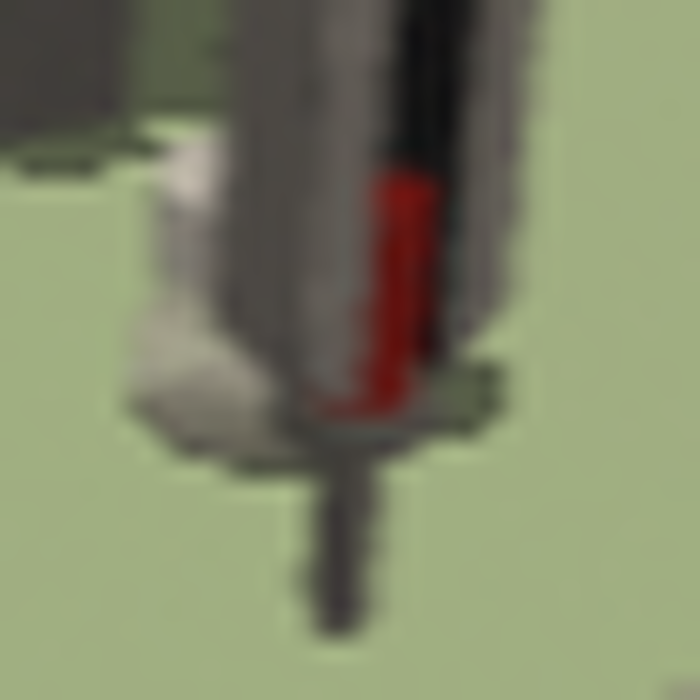

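The pin is held straight: its tip shows at (335,632) against a predicted (338,617), so within 1 px. I carry it over and re-measure the hole from the lid.

```bash
python3 - <<'E'
from h import *
yaw=-.25;o=down(yaw+np.pi/2);ux=np.array([np.cos(yaw),np.sin(yaw),0]);uy=np.array([-ux[1],ux[0],0])
H=np.array([.575,.0216,0])
s=robot.sense();robot.movel(np.array(s['tool_pos'])+[0,0,.08],speed=.2)
robot.movel(H+ux*.045+[0,0,.2],o,speed=.3);snap('r1')
robot.movel(H+ux*.02+[0,0,.17],speed=.2);snap('r2')
s=robot.sense();print(s['time'],s['grip_width'])
for n in('r1','r2'):
    im=cv2.imread(f'pics/{n}.png');P=json.load(open(f'pics/{n}.json'));u,v=proj(P,H+[0,0,.037]).astype(int);print(u,v,proj(P,H+[0,0,.037]))
    crop(im,u-55,v-45,110,90,7,f'pics/{n}c.png')
E
```

```text
30.9167 0.015459351490937369
281 159 [281.4826756  159.57507015]
280 185 [280.48456728 185.05704596]
```

View pics/r1c.png

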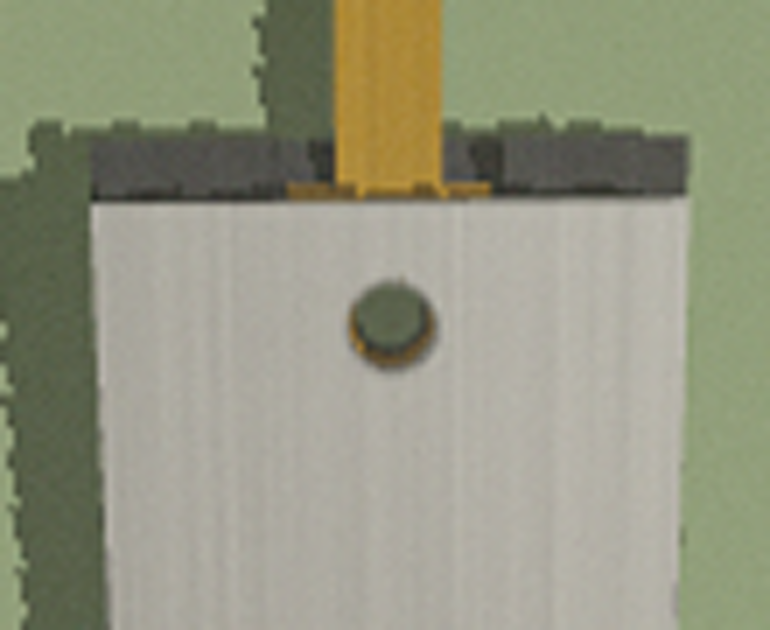

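View pics/r2c.png

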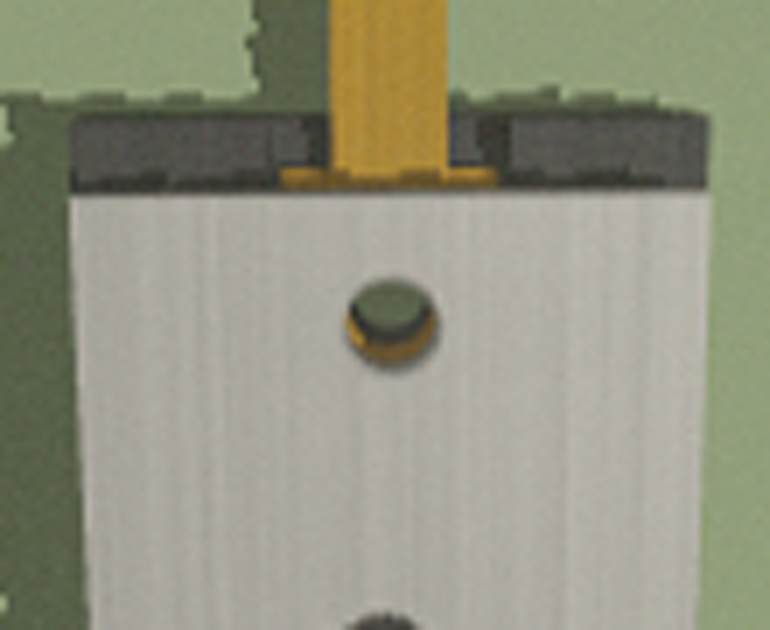

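```bash
python3 - <<'E'
from h import *
P=[json.load(open(f'pics/r{i}.json')) for i in(1,2)];off=[(226,114),(225,140)]
f=lambda i,u,v:((u+.5)/7-.5+off[i][0],(v+.5)/7-.5+off[i][1])
print(tri([(P[0],f(0,391,325)),(P[1],f(1,392,325))]),[plane(P[i],f(i,*a),.039).round(4) for i,a in((0,(391,325)),(1,(392,325)))])
# lid edges left/right top corners
for i,(a,b) in((0,((92,203),(688,200))),(1,((70,197),(710,194)))): print(plane(P[i],f(i,*a),.0405).round(4),plane(P[i],f(i,*b),.0405).round(4))
s=robot.sense();t=R.from_quat(s['ee_rot']).apply([0,0,.0245])+s['tool_pos'];print('tip px',proj(P[1],t),s['tool_pos'])
E
python3 -c "
import cv2;im=cv2.imread('pics/r2.png')[200:300,220:340];cv2.imwrite('pics/r2d.png',cv2.resize(im,None,fx=6,fy=6,interpolation=2))"
```

```text
(array([0.57510488, 0.0215583 , 0.04336318]), [8.420183994237603e-05, 8.420183994238244e-05]) [array([0.5753, 0.0214, 0.039 ]), array([0.5757, 0.0215, 0.039 ])]
[ 0.5445 -0.0202  0.0405] [0.568  0.0725 0.0405]
[ 0.5448 -0.0204  0.0405] [0.5683 0.0726 0.0405]
tip px [280.01716709 232.98761296] [0.59475303 0.01578394 0.17074885]
```

View pics/r2d.png

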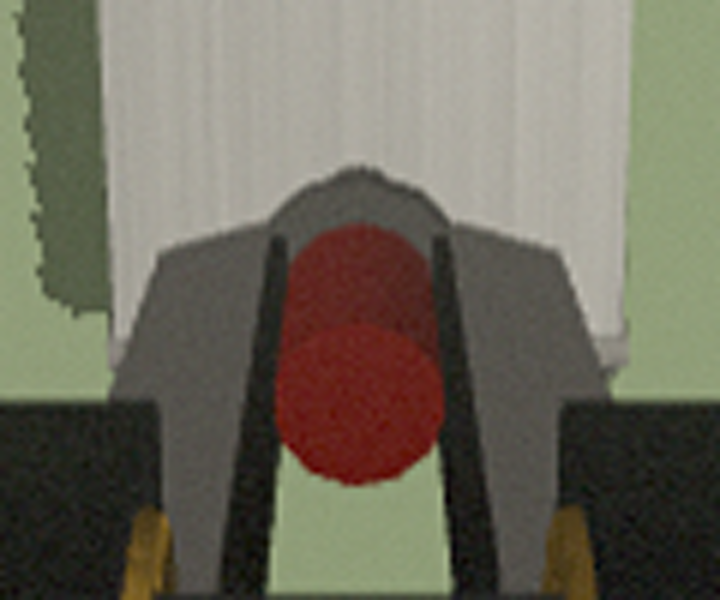

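```bash
python3 - <<'E'
from h import *
P=json.load(open('pics/r2.json'));s=robot.sense();Rt=R.from_quat(s['ee_rot'])
for y in(-.002,0,.002):print(y,proj(P,Rt.apply([0,y,-.0415])+s['tool_pos']).round(1),'obs 279.8 267.2')
yaw=-.25;o=down(yaw+np.pi/2);H=np.array([.575,.0216,0])
c=H+[0,0,.085]
robot.movel(c,o,speed=.2);robot.hold(.1)
e=np.array(robot.sense()['tool_pos'])-c;print('err',e.round(4))
e[2]=0
f0=np.array(robot.sense()['ft_force'])
for z in(.068,.060,.052,.045,.040,.036):
    robot.movel(H-e+[0,0,z],speed=.06);s=robot.sense();f=np.array(s['ft_force'])-f0
    print(z,(np.array(s['tool_pos'])-H).round(4),f.round(1),round(s['grip_width'],4))
    if np.abs(f).max()>10:break
print(s['time']);crop(robot.read_camera('side'),200,140,110,100,7,'pics/s_side.png')
E
```

```text
-0.002 [280.2 265.3] obs 279.8 267.2
0 [280.2 268.8] obs 279.8 267.2
0.002 [280.2 272.3] obs 279.8 267.2
err [ 0.0015 -0.0002  0.0016]
0.068 [-0.0018  0.0001  0.0677] [-1.4  0.9  0.5] 0.0152
0.06 [-0.0016  0.0001  0.0596] [-1.3  0.7  0.3] 0.0154
0.052 [-0.0017  0.0001  0.0516] [-0.3  0.2  0.5] 0.0149
0.045 [-0.0016  0.0001  0.0446] [-1.   0.9  0.3] 0.0149
0.04 [-0.0016  0.0001  0.0397] [-0.3  0.9 -0.3] 0.0146
0.036 [-0.0015  0.0002  0.0358] [-0.3  0.9 -1.3] 0.0151
33.3667
```

View pics/s_side.png

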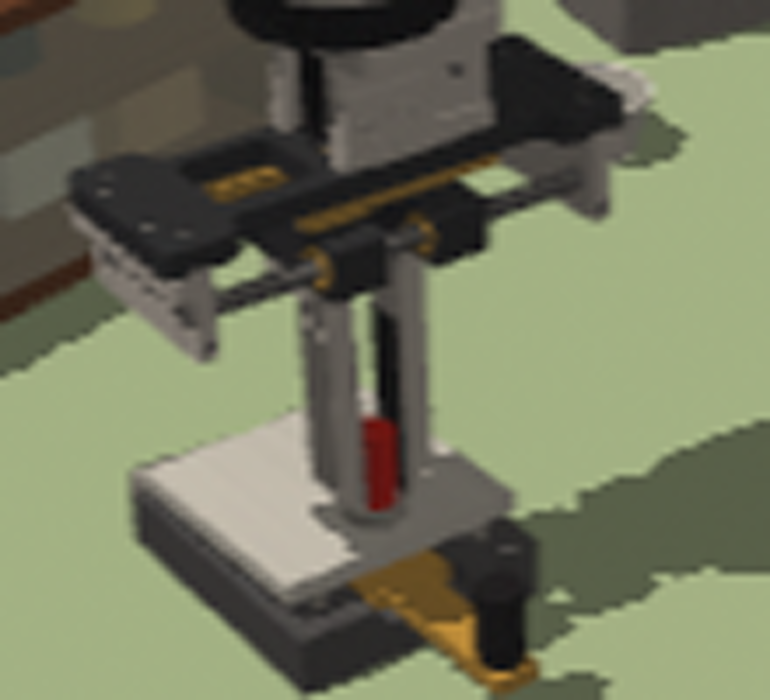

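The pin is in to tip z ≈ 0.011 without force. My transient "error" correction left it 1.6 mm off in x, so I re-centre and press to seat.

```bash
python3 - <<'E'
from h import *
H=np.array([.575,.0216,0])
f0=np.array(robot.sense()['ft_force'])
robot.movel(H+[0,0,.036],speed=.03);robot.hold(.1);s=robot.sense();print((np.array(s['tool_pos'])-H).round(4),(np.array(s['ft_force'])-f0).round(1))
z=.036
while z>.022:
    z-=.001
    robot.movel(H+[0,0,z],speed=.03);s=robot.sense();f=np.array(s['ft_force'])-f0
    print(round(z,4),(np.array(s['tool_pos'])-H).round(4),f.round(1),round(s['grip_width'],4))
    if f[2]>14 or np.abs(f[:2]).max()>15:break
robot.hold(.3);s=robot.sense();print(s['time'],np.array(s['ft_force'])-f0)
im=robot.read_camera('side');crop(im,200,140,110,100,7,'pics/t_side.png');crop(robot.read_camera('top'),200,130,200,150,4,'pics/t_top.png')
E
```

```text
[-0.0001  0.0001  0.036 ] [-1.8  0.9  0.8]
0.035 [-0.0001  0.      0.0349] [-1.7  0.7  0.9] 0.0153
0.034 [-0.     -0.      0.0339] [-2.2  0.3  1.4] 0.0148
0.033 [ 0.    -0.     0.033] [-1.8  1.7  1.3] 0.015
0.032 [-0.     0.     0.032] [-1.4  1.   1.6] 0.015
0.031 [-0.0001  0.0001  0.0309] [-2.2  0.8  2.6] 0.0149
0.03 [-0.0001  0.      0.0299] [-2.3  1.9  2.4] 0.0151
0.029 [-0.      0.      0.0289] [-2.9  1.4  3.7] 0.015
0.028 [0.     0.     0.0284] [-6.5  1.2 14.3] 0.0152
36.0667 [-6.33094555  1.85649527 14.18715162]
```

View pics/t_side.png

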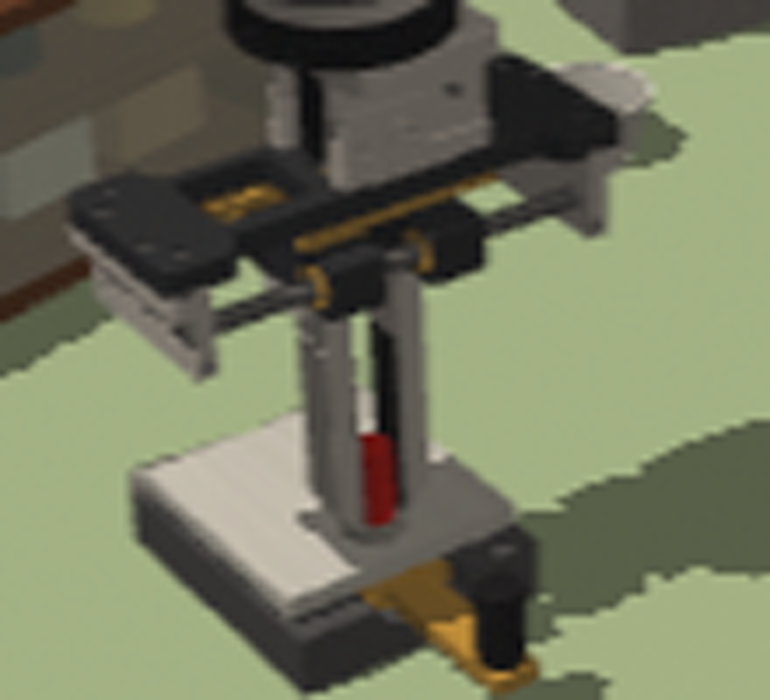

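```bash
python3 - <<'E'
from h import *
H=np.array([.575,.0216,0])
robot.movel(H+[0,0,.0277],speed=.03);robot.hold(.2);s=robot.sense();print(s['ft_force'],s['tool_pos'],s['grip_width'],s['time'])
robot.finish_job()
E
```

```text
[-6.15887063  0.49601584 15.64206981] [0.57507924 0.02161415 0.02829046] 0.015323989599778638 36.6167
the job is handed in; nothing more can be done
```

View pics/t_top.png

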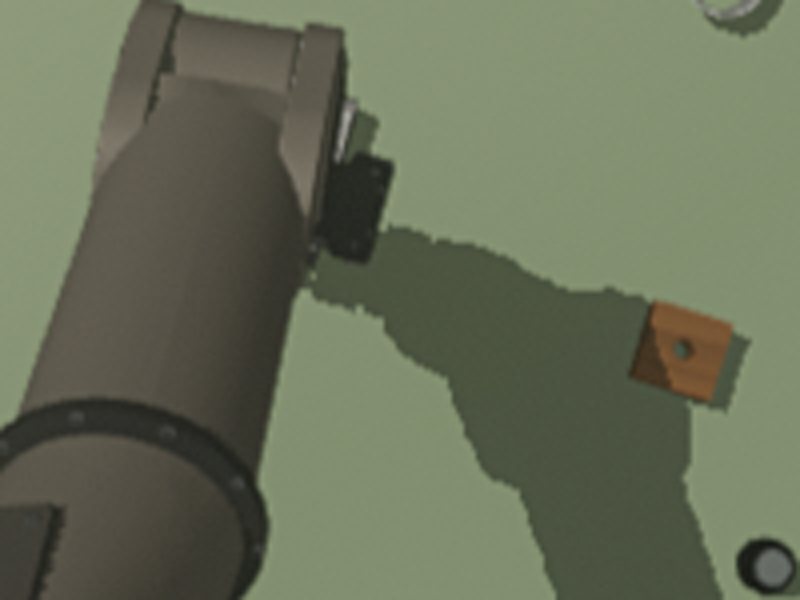

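I pulled the slide to its stop, swung the lid shut, took the pin from the stand and pushed it home. I handed the job in at 36.6 s with the gripper still holding the pin down; `finish_job()` gives no verdict.

**Last checks:**
- **Slide:** it stopped hard at 15 N, with the knob about 49 mm ahead of the base front (48 mm expected).
- **Pin:** the collar seated at TCP z 0.0284 m, against 0.0285 m predicted. The TCP was within 0.1 mm of the measured hole axis, and the gripper read 15.3 mm, so the pin was still held.
- **Lid:** I was pressing down with about 15 N, where 5 N shuts it. The side picture shows it shut; I did not measure the final angle.
- **Loose parts:** the arm stayed clear of all of them, but I did not measure their positions afterwards.

**What disagreed or went wrong:**
- **Fingertip position:** the real fingertips sit about 35 mm short of the stated `tip_reach` (tool z about -0.015, not +0.022). My first grasp closed above the knob and touched nothing. I corrected for this from pictures and contact.
- **Pin centring:** during insertion I corrected for a reading taken before the arm had settled, which put the pin 1.6 mm off in x. No contact force showed, and I re-centred before seating it.

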